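# Pack and clamp the sample carrier

## Task

Pack the grey sample carrier for transport: stand the short tube rack from the bench on the cold plate in the carrier's free bay, put the deep lid fully down over the tray, then swing the steel clamp down until its pad rests on the lid. The clamp may be hanging over the tray, so swing it out of the way first if it is. Keep the tube rack upright, set the rack and the lid down rather than drop them, and leave the rack already in the carrier and everything else on the bench where it is.

Things in the scene. Friction and masses are not known exactly. Their poses are not given: they have to be found in the camera images.
- carrier: Fixed grey carrier: base block 136 (x) x 172 (y) x 15 mm; on it a tray, 108 x 142 mm outside, walls 5 mm thick, rim 50 mm above the bench. A 4 mm divider along x makes two bays, each 98 (x) x 64 (y) mm, centred at y = +34 and -34 mm, floor at z = 15 mm. A steel clamp post 36 x 26 x 173 mm stands at y = -120 mm. Origin: centre of the underside.
- lid_seat (a point): Middle of the tray at the top of the base block (15 mm above the bench): where the centre of the lid's lower rim comes when it is fully down. Axes as the carrier's.
- cold_pack: Flat aluminium cold plate 96 x 61 x 6 mm, fixed on the floor of the free bay (either of the two); its axes are parallel to the carrier's. Origin: centre of its underside.
- bay (a point): Centre of the cold plate's top face: where the rack's underside centre belongs.
- loaded_rack: Tube rack already standing in the other bay, the same as the short rack. Origin: centre of its underside.
- rack: Short tube rack standing on the bench: white block 90 (x) x 56 (y) x 34 mm holding eight capped tubes whose caps reach 78 mm; above them an aluminium carrying bar along x, 90 mm long, 12 mm wide (y), from z = 92 to 108 mm, on 6 mm posts at both ends. 0.2 to 0.4 kg. Origin: centre of its underside.
- lid: Deep white lid, open side down on the bench: 124 (x) x 158 (y) x 125 mm; 116 x 150 x 120 mm inside. Fits over the outside of the tray walls (4 mm play each side), down onto the base block. Black handle bar on top along x: 80 mm long, 14 mm wide (y), z = 153 to 171 mm, posts at x = +-34 mm. 0.25 to 0.5 kg. Half a turn makes no difference. Origin: centre of the lower rim.
- clamp (a joint): Angle of the clamp arm (rad): 0 is level, with its rubber pad on the seated lid; it grows as the arm rises, 1.57 upright, about 1.75 and more leans back clear of the lid, 2.0 is the stop. Friction holds it where it is left.
- clamp_hinge (a point): Point on the clamp's hinge axis (parallel to the carrier's x axis), at carrier y = -120, z = 162 mm.
- clamp_grip (a point): Grip point on the clamp arm's centre line, 68 mm from the hinge. The arm is a steel bar 20 mm wide (along the hinge axis), 12 mm thick, ending 82 mm from the hinge; at 0 it points along the carrier's +y. A rubber pad of 22 mm diameter stands out below it to 21.5 mm from the centre line, 60 mm from the hinge.
- tall_rack: Bystander: tall tube rack 70 x 110 x 140 mm.
- beaker: Bystander: plastic beaker, 70 mm diameter, 95 mm high.
- wash_bottle: Bystander: white bottle, 64 mm diameter, 180 mm high.
- swab_jar: Bystander: glass jar, 70 mm diameter, 85 mm high.
- steel_bowl: Bystander: steel bowl, 90 mm diameter, 45 mm high.
- reagent: Bystander: amber bottle, 68 mm diameter, 140 mm high.

How it is judged:
By the outcome, as a careful person would: the job done as asked, in the order asked, and still so for the second after the job is handed in, with the robot touching nothing.
It also fails if it takes over 72 s, if anything falls off the work surface, if the arm or the gripper's body presses on something with over 40 N, if the wrist force passes 120 N, or if a joint passes its speed limit or range.

## Robot

A 6-joint arm with a two-finger parallel gripper is mounted at the origin on the work surface. World frame = base frame: x ahead of the robot, y to its left, z up, the work surface at z = 0. Lengths are in m, angles in degrees, forces in N, time in s.
With the tool pointing down it reaches from about 0.275 to 0.725 m from the base axis. Payload 5.6 kg.
Tool frame: the origin (TCP) lies between the finger pads; the fingertips stand 8 mm ahead of it and the grasp point (between the pads) lies 11 mm behind it (env.nose_length is the distance from the TCP to the fingertips, in m); z points along the fingers, y is the line along which they close (so a half turn about z gives the same grasp; the last joint's range is limited). The gripper opens to 85 mm and grips with 20 to 120 N. Pads are 22 mm wide; open, the fingers measure 114 mm over their backs; the gripper's body (76 mm by 85 mm) begins 54 mm behind the grasp point. The pads swing forward as they close: fully open they stand 13 mm farther back than shut.
Start: joints at [-51.876, 14.616, 6.199, 0, -81.583, -16.306], TCP at [0.204, -0.511, 0.239] pointing down, gripper open.
Joint ranges: [-168.99, 168.99], [-69.2, 112.95], [-62.41, 85.93], [-164.36, 98.24], [-168.68, -3.75], [-174.98, 174.98]. Speed limits (degrees/s): [147.25, 147.25, 180, 180, 180, 180].

## Interface

Orientations are given as [roll, pitch, yaw] about the fixed x, y, z axes, in that order (R = Rz(yaw) Ry(pitch) Rx(roll)).
In Python, from plant import env, hand, kinematics, eyes gives the robot as it stands. The module is installed in compiled form; this text tells all that it offers. Calls block until the motion is done:
- env.move_ptp(position, orientation): joint-space move of the TCP to a pose.
- env.move_l(position, rotation=None, speed=0.15): straight line of the TCP; rotation=None keeps the orientation; speed is the mean speed in m/s.
- env.movej(angles): joint-space move.
- hand.ungrasp() and hand.close(strength=None): open the fingers fully, or close them until they stop; strength is the grip in N (None keeps the last).
- env.sleep(seconds).
- kinematics.solve_ik(position, orientation): joint angles nearest the present ones, or None.
- eyes.snapshot(name): name is "side" or "top" or "wrist"; returns a dict with "pixels" (420x560x3 uint8, red, green, blue), "range_z" (420x560 float32, m along the optical axis (not along the pixel's ray), 0 where there is no reading), "K" (3x3 intrinsics, pixels), "R" (3x3) and "t" (3): a world point X has camera coordinates R X + t. Camera axes: x right, y down, z forward; pixel columns grow to the right and rows downward; lengths in m; the calibration is good to about 2 mm. The wrist camera is an equidistant fisheye: a pixel r from the principal point sees the ray r / f radians off the axis. A picture is of the moment at which its call begins.
A pose or a line that the arm cannot do raises env.IKError and nothing moves.
- env.finish_job(): hands the job in; it is judged then, once.
Readings, each from a call of its own:
- env.read_time(): time.
- env.read_joint_pos(): joint angles.
- env.read_joint_vel(): joint speeds.
- env.read_joint_torque(): joint torques, N m.
- env.read_position(): TCP position.
- env.read_tool_rot(): TCP orientation.
- env.read_ft_force(): force on the tool from outside, world axes, zero at the start.
- env.read_moment(): the same for the moment, N m.
- env.read_gripper_width(): finger opening in m.
- env.read_grasp_force(): force on a finger pad.
Only numpy, scipy, OpenCV 4.12 (cv2) and the standard library are available. Lean on these libraries where they do the work, as an engineer would, in place of code of your own. Each camera call takes 0.05 s, during which the arm holds its last target. There are 200 camera calls.

## Working session

There is one attempt and no reset: what is moved stays moved. The work goes in short steps, each a Python script; the robot and the scene stay as the last script left them, time stands still between calls to the robot, and variables do not carry over. Pictures are saved under pics/ and viewed, at most 10 in all, crops included, and the job is handed in when it is done.

```bash
mkdir -p pics
python3 - <<'E'
from plant import env,hand,kinematics,eyes
import cv2,numpy as np
for n in ["top","side"]:
    s=eyes.snapshot(n); np.savez(f"{n}0.npz",**s)
    cv2.imwrite(f"pics/{n}0.png",s["pixels"][:,:,::-1])
    print(n,s["K"].round(1).tolist(),s["R"].round(3).tolist(),s["t"].round(3).tolist(),(s["range_z"]>0).mean())
print(env.read_time(),env.read_position(),env.read_tool_rot(),env.nose_length)
E
```

```text
top [[420.2, 0.0, 284.2], [0.0, 420.2, 213.2], [0.0, 0.0, 1.0]] [[0.01, -1.0, 0.01], [-0.992, -0.011, -0.129], [0.129, -0.009, -0.992]] [-0.032, 0.544, 0.978] 0.9961309523809524
side [[421.4, 0.0, 277.0], [0.0, 421.4, 209.5], [0.0, 0.0, 1.0]] [[-0.989, -0.148, 0.018], [-0.11, 0.641, -0.76], [0.1, -0.753, -0.65]] [0.502, 0.178, 1.143] 0.9960331632653061
0.1 [ 0.20429081 -0.5101965   0.2384764 ] [ 1.79901679e+02 -3.36956783e-03 -1.58188558e+02] 0.008
```

View pics/top0.png

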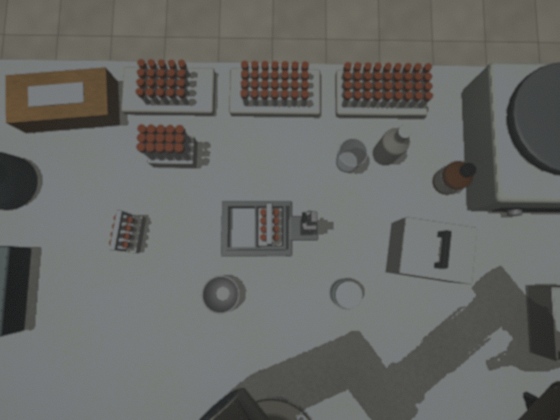

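View pics/side0.png

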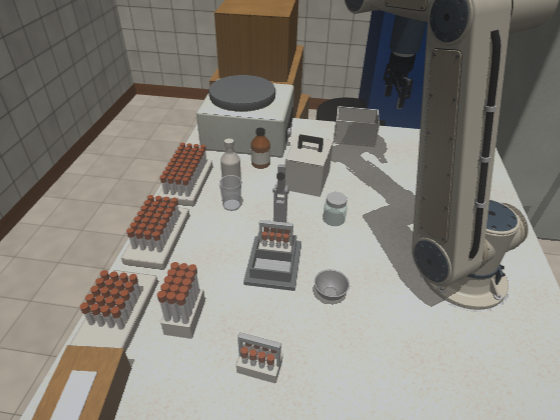

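The top view shows the carrier at about (257,228) with its free bay on the left (+y). The loaded rack is at (270,224), the clamp post at (308,225), the short rack at (124,231) and the lid at (438,250) with its handle at (443,250). The side view shows the clamp arm roughly upright at (281,185). Next I'll measure these from the depth image.

```bash
cat > h.py <<'E'
import numpy as np,cv2
def cloud(s):
    Z=s["range_z"]; v,u=np.mgrid[:Z.shape[0],:Z.shape[1]]
    K=s["K"]; P=np.stack([(u-K[0,2])/K[0,0]*Z,(v-K[1,2])/K[1,1]*Z,Z],-1)
    W=(P-s["t"])@s["R"]; W[Z<=0]=np.nan
    return W
def rect(p):
    (c,wh,a)=cv2.minAreaRect(np.float32(p[:,:2])*1000); return np.round(c,1),np.round(wh,1),round(a,1),len(p)
E
python3 - <<'E'
import numpy as np,cv2
from h import *
W={n:cloud(dict(np.load(f"{n}0.npz"))) for n in("top","side")}
t=W["top"]
def box(w,b,z0,z1):
    u0,v0,u1,v1=b; p=w[v0:v1,u0:u1].reshape(-1,3); return p[(p[:,2]>z0)&(p[:,2]<z1)]
np.set_printoptions(precision=4,suppress=True)
p=box(t,(60,150,100,190),-.05,.05); print("bench z top",np.median(p[:,2]))
p=box(W["side"],(200,300,235,350),-.05,.05); print("bench z side",np.median(p[:,2]))
R=(95,200,155,262);L=(385,200,490,295);C=(212,190,340,265)
for nm,b,z0,z1 in[("rack all",R,.015,.2),("rack bar",R,.09,.125),("rackblk",R,.02,.045),("lid top",L,.11,.14),("lid handle",L,.15,.19),("car base",C,.008,.022),("rim",C,.044,.058),("lbar",C,.09,.13),("plate",(225,205,258,250),.016,.03)]:
    p=box(t,b,z0,z1)
    if len(p)>4: print(nm,rect(p),"med",np.median(p,0))
print("clamp top"); p=box(t,(285,195,345,255),.1,.4); print(rect(p),p.min(0),p.max(0))
s=W["side"].reshape(-1,3)
def wbox(x0,x1,y0,y1,z0,z1):
    return s[(s[:,0]>x0)&(s[:,0]<x1)&(s[:,1]>y0)&(s[:,1]<y1)&(s[:,2]>z0)&(s[:,2]<z1)]
for nm,b in [("rackbar",(.4,.6,.25,.45,.085,.12)),("lid handle",(.3,.6,-.5,-.25,.148,.19)),("lid top",(.3,.6,-.5,-.25,.11,.135)),("lbar",(.4,.6,-.05,.1,.09,.12))]:
    p=wbox(*b); 
    if len(p)>4: print("side",nm,rect(p),np.median(p,0))
p=box(t,(295,205,340,245),.1,.4)
for a in np.arange(.1,.3,.01):
    q=p[(p[:,2]>a)&(p[:,2]<a+.01)]
    r=wbox(.4,.6,-.25,-.0,a,a+.01)
    print(round(a,2),len(q),q.mean(0) if len(q) else "",len(r),r.mean(0) if len(r) else "", np.ptp(r,axis=0) if len(r) else "")
im=cv2.imread("pics/top0.png")[180:310,80:350]; a=cv2.resize(im,None,fx=2.9,fy=2.9,interpolation=2)
im=cv2.imread("pics/side0.png")[140:300,220:350]; b=cv2.resize(im,(314,386))
a=a[:378]; cv2.imwrite("pics/c1.png",np.vstack([a, cv2.copyMakeBorder(b[:220],0,0,0,a.shape[1]-314,0)]))
E
```

```text
bench z top 0.00011623676403585949
bench z side -0.0006779114496403708
rack all (array([493. , 344.5]), array([51.1, 89.9]), 82.9, 1158) med [0.4926 0.3379 0.0626]
rack bar (array([493.6, 347.6]), array([13.3, 89.5]), 83.0, 305) med [0.4932 0.346  0.1072]
rackblk (array([492.7, 342.2]), array([46.7, 89.9]), 83.0, 458) med [0.4926 0.3298 0.0339]
lid top (array([ 487.4, -379.7]), array([185.1, 191. ]), 81.8, 3828) med [ 0.4554 -0.3535  0.1248]
lid handle (array([ 456.1, -362.6]), array([15.6, 79.9]), 81.8, 350) med [ 0.4562 -0.3602  0.1699]
car base (array([511. ,   9.8]), array([133.3, 235.3]), 0.6, 2384) med [0.5016 0.0491 0.0162]
rim (array([511.2,  11. ]), array([107.7, 202.3]), 0.6, 883) med [0.51   0.0263 0.0494]
lbar (array([519.9, -23.5]), array([ 87.8, 121.7]), 16.7, 550) med [0.5076 0.0069 0.095 ]
plate (array([511.7,  78.3]), array([105.6,  78.9]), 1.6, 1057) med [0.5114 0.0762 0.0209]
clamp top
(array([511.1, -73.7]), array([43.1, 31.3]), 18.1, 313) [ 0.4908 -0.0917  0.1002] [ 0.5337 -0.0595  0.2475]
side rackbar (array([495.9, 348.8]), array([13.8, 90.1]), 82.5, 392) [0.49
[... 944 characters left out ...]
0.5145 -0.0749  0.1734] [0.0359 0.0277 0.0096]
0.18 3 [ 0.5053 -0.0738  0.188 ] 24 [ 0.5127 -0.0749  0.1856] [0.0181 0.0131 0.0085]
0.19 6 [ 0.5035 -0.0784  0.1956] 23 [ 0.5131 -0.0748  0.1953] [0.0186 0.009  0.0098]
0.2 4 [ 0.5088 -0.0746  0.2068] 9 [ 0.5084 -0.0753  0.2034] [0.0129 0.0065 0.0092]
0.21 5 [ 0.5025 -0.0799  0.2154] 18 [ 0.5129 -0.0632  0.2165] [0.0193 0.0215 0.0078]
0.22 44 [ 0.5108 -0.0678  0.2259] 37 [ 0.5132 -0.0653  0.2254] [0.0196 0.0239 0.0094]
0.23 39 [ 0.5102 -0.0674  0.2329] 46 [ 0.5137 -0.0713  0.2343] [0.0187 0.0239 0.0098]
0.24 68 [ 0.512  -0.0818  0.2438] 21 [ 0.5148 -0.0802  0.2428] [0.0184 0.0128 0.0045]
0.25 0  0  
0.26 0  0  
0.27 0  0  
0.28 0  0  
0.29 0  0
```

View pics/c1.png

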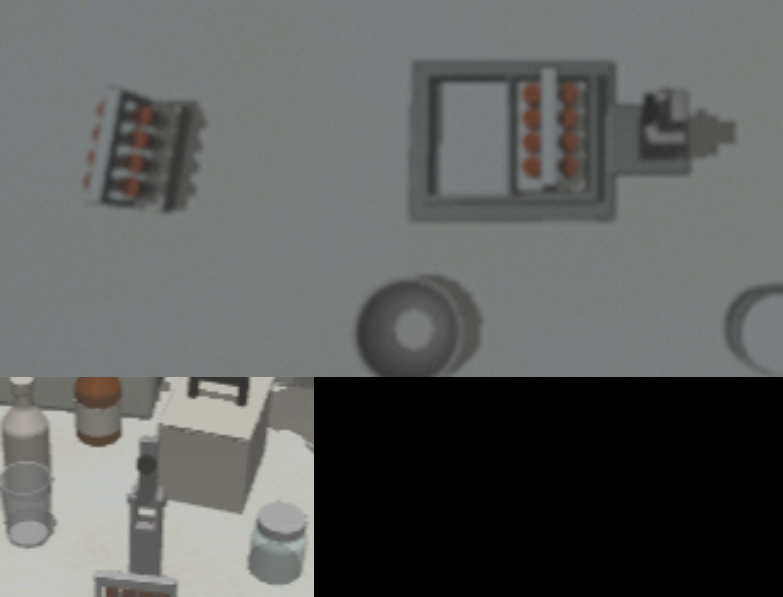

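The crop shows the short rack with its bar tilted about 7°, the free bay at left with the plate at (475,135), the loaded rack at (548,130), and the clamp upright over its post at (665,125). One tighter measurement of the carrier, clamp and lid, plus reach checks, and then I'll move.

Run:
```python
import numpy as np,cv2
from h import *
from plant import env,kinematics
np.set_printoptions(precision=1,suppress=True)
for n in("top","side"):
    w=cloud(dict(np.load(f"{n}0.npz"))).reshape(-1,3); w=w[~np.isnan(w[:,0])]
    def B(x0,x1,y0,y1,z0,z1): return w[(w>[x0,y0,z0]).all(1)&(w<[x1,y1,z1]).all(1)]
    print(n)
    for nm,b in dict(base=(.42,.6,-.06,.16,.011,.0175),rimL=(.42,.6,.07,.14,.046,.053),rimall=(.42,.6,-.05,.14,.048,.0515),div=(.47,.55,.03,.062,.044,.053),plate=(.43,.59,.04,.115,.0185,.023),lbar=(.45,.57,-.02,.05,.117,.128),rackbar=(.4,.6,.25,.45,.102,.112),handle=(.36,.56,-.5,-.25,.165,.176),lidtop=(.36,.56,-.47,-.25,.1225,.129),armlow=(.49,.535,-.12,-.05,.185,.2),armup=(.49,.535,-.12,-.05,.225,.239),armtop=(.49,.535,-.12,-.05,.239,.25)).items():
        p=B(*b)
        if len(p)>5: print(nm,rect(p),"y",p[:,1].min()*1e3,p[:,1].max()*1e3,"x",p[:,0].min()*1e3,p[:,0].max()*1e3)
    a=B(.49,.535,-.12,-.04,.18,.26)*1e3
    print(a[np.argsort(a[:,2])][::4,1:].round(0).tolist())
print("ik")
for nm,p,y in [("clamp",(.511,-.08,.22),90),("clampdn",(.511,-.01,.16),90),("clampback",(.511,-.11,.22),90),("rack",(.494,.348,.093),-7),("rackbay",(.511,.08,.115),.6),("lid",(.456,-.362,.151),-8),("lidup",(.456,-.362,.43),-8),("lidc",(.511,.045,.43),.6),("lidc2",(.41,.045,.32),.6)]:
    for d in(0,180):
        yy=(y+d+180)%360-180
        q=kinematics.solve_ik(p,[180,0,yy]); print(nm,yy,q)
```

```text
top
base (array([510.8,  34.5]), array([133.2, 185.9]), 0.6, 1296) y -58.47749198361484 127.3594853021757 x 443.34340591841146 577.9371409211216
rimL (array([510.2,  92.3]), array([107.4,  40.5]), 0.2, 163) y 71.84617294808852 112.672428023077 x 456.44868822121236 563.875918568588
rimall (array([510.8,  41.7]), array([107.3, 140.4]), 0.6, 536) y -28.989267262813506 112.2994553969827 x 456.4699733967632 565.1279287735817
div (array([510.5,  36.6]), array([78.5, 12. ]), 1.0, 127) y 30.15502334686114 43.25654702027033 x 471.2345169001519 549.67292795277
plate (array([507.3,  73.6]), array([127.2,  68.3]), 0.7, 791) y 40.02608215464132 108.4249432144291 x 443.86623188772984 571.0644159512341
lbar (array([511.6,   7.5]), array([88.4,  9. ]), 0.8, 202) y 2.505862072146258 12.572127242120292 x 467.35779986818596 555.7471711634107
rackbar (array([493.5, 347.6]), array([13.3, 89.4]), 83.0, 245) y 336.79129002900413 357.8758131778281 x 449.1286662273022 538.3189516727241
handle (array([ 456.1, -362.5]), array([15. , 79.9]), 81.1, 278) y -374.1083160161814 -350.4733474991483 x 417.0785921155978
[... 3982 characters left out ...]
k -7 [ 50.   25.3  -0.2   0.  -64.6  33. ]
rack 173 [  50.    25.3   -0.2   -0.   -64.6 -147. ]
rackbay 0.5999999999999943 [ 26.3  15.2 -11.8   0.  -63.1  64.3]
rackbay -179.39999999999998 [  26.3   15.2  -11.8   -0.   -63.1 -115.7]
lid -8 [-23.1  20.5   1.5   0.  -71.  105.1]
lid 172 [-23.1  20.5   1.5   0.  -71.  -74.9]
lidup -8 [ -23.1   21.4   43.6    0.  -112.2  105.1]
lidup 172 [ -23.1   21.4   43.6    0.  -112.2  -74.9]
lidc 0.5999999999999943 [  22.5   12.1   30.5    0.  -108.4   68.1]
lidc -179.39999999999998 [  22.5   12.1   30.5   -0.  -108.4 -111.9]
lidc2 0.5999999999999943 [ 28.2  -2.   -1.2   0.  -90.8  62.4]
lidc2 -179.39999999999998 [  28.2   -2.    -1.2   -0.   -90.8 -117.6]
```

Measurements agree with the given sizes:

| Item | Position (m) | Yaw / angle |
|---|---|---|
| Carrier | (0.5116, 0.042) | 0.7° |
| Rack bar | (0.4948, 0.348) | -7° |
| Lid handle | (0.4565, -0.362) | -8.2° |
| Clamp | upright | about 1.62 rad |

The clamp is about 20 mm clear of the lid's path, so it isn't over the tray and I'll leave it. First move: pick the rack.

Run:
```python
from plant import env,hand,kinematics,eyes
import numpy as np
p=env.read_position(); env.move_l([p[0],p[1],.34],speed=.3)
env.move_ptp([.4948,.3482,.34],[180,0,-7.05]); print(env.read_time())
env.move_l([.4948,.3482,.15],speed=.25)
env.move_l([.4948,.3482,.092],speed=.1)
print(env.read_position(),env.read_tool_rot(),env.read_ft_force())
hand.close(40); print(env.read_gripper_width(),env.read_grasp_force(),env.read_ft_force(),env.read_time())
env.move_l([.4948,.3482,.142],speed=.08); env.sleep(.2)
print(env.read_gripper_width(),env.read_grasp_force(),env.read_ft_force(),env.read_moment(),env.read_time())
import cv2
s=eyes.snapshot("top"); cv2.imwrite("pics/t1.png",s["pixels"][:,:,::-1])
w=eyes.snapshot("wrist"); cv2.imwrite("pics/w1.png",w["pixels"][:,:,::-1])
a=cv2.resize(s["pixels"][170:290,60:200,::-1],(560,420)); cv2.imwrite("pics/tw1.png",cv2.resize(np.hstack([a,w["pixels"][:,:,::-1]]),(800,300)))
```

```text
3.75
[0.49530503 0.34855599 0.09288926] [-1.79944563e+02 -6.65972001e-02 -7.03695735e+00] [-0.01411309 -0.17664244 -0.29068315]
0.011300557983219547 40.57829439640045 [0.4310977  0.72380971 1.40805451] 6.05
0.011162154313784221 40.025657415390015 [ 0.44965953  0.01547024 -3.14048935] [ 0.00276757 -0.0292752  -0.02284357] 7.025
```

View pics/tw1.png

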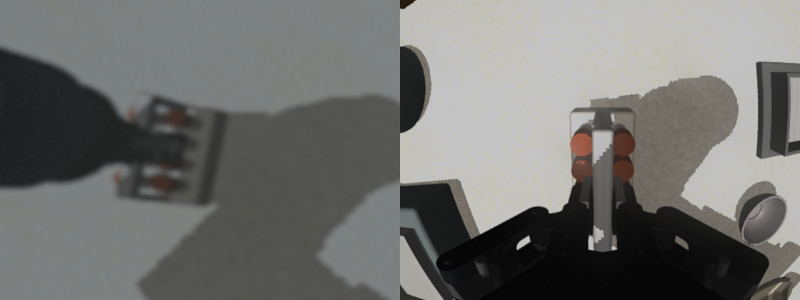

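The rack is held upright in the gripper; its bar is at about (600,180) in the wrist half of the picture and the measured weight is 3.1 N. Next I'll carry it to the bay and lower it with force checks.

Run:
```python
from plant import env,hand,kinematics,eyes
import numpy as np,cv2
env.move_l([.4948,.3482,.26],speed=.2)
x,y=.5112,.0768
env.move_ptp([x,y,.25],[180,0,.7]); 
env.move_l([x,y,.165],speed=.15); env.sleep(.3)
f0=env.read_ft_force(); print(env.read_time(),f0,env.read_position())
s=eyes.snapshot("side"); w=eyes.snapshot("wrist")
z=.165
while z>.1105:
    z-= .010 if z>.135 else (.004 if z>.119 else .001)
    env.move_l([x,y,z],speed=.06)
    f=env.read_ft_force()-f0
    if f[2]>1.2 or np.linalg.norm(f[:2])>4: print("contact"); break
print(z,f,env.read_position(),env.read_moment(),env.read_time())
s=eyes.snapshot("side"); w=eyes.snapshot("wrist")
cv2.imwrite("pics/sw2.png",cv2.resize(np.hstack([cv2.resize(s["pixels"][200:305,210:350,::-1],(560,420)),w["pixels"][:,:,::-1]]),(800,300)))
```

```text
9.9417 [-0.29712832  0.50470123 -3.87844936] [0.5115346  0.0769353  0.16568402]
contact
0.155 [ 0.24335705 -0.61673045  1.47650438] [0.51069231 0.07658122 0.1542106 ] [ 0.01250033 -0.07891877  0.05065095] 10.3583
```

View pics/sw2.png

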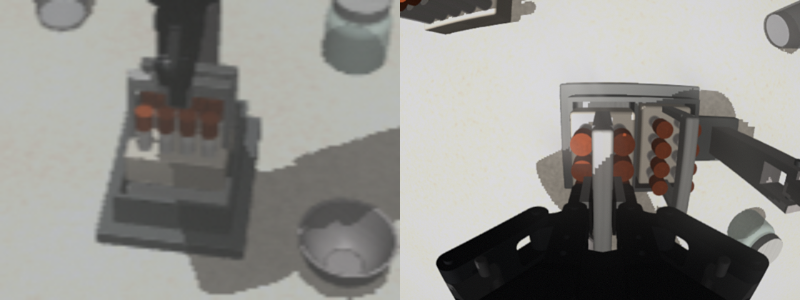

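The rack hangs above the free bay and lines up with it; the "contact" was only a deceleration transient with the rack still above the rim. I'll continue, letting it settle before each reading.

Run:
```python
from plant import env,hand,kinematics,eyes
import numpy as np,cv2
x,y=.5112,.0768
f0=env.read_ft_force()
env.move_l([x,y,.135],speed=.08); env.sleep(.15); print(env.read_ft_force()-f0)
env.move_l([x,y,.119],speed=.05); env.sleep(.15); f=env.read_ft_force()-f0; print(f,env.read_position())
z=.119
while z>.1095 and f[2]<1.5 and np.hypot(*f[:2])<5:
    z-=.001; env.move_l([x,y,z],speed=.02); env.sleep(.08); f=env.read_ft_force()-f0
print(z,f,env.read_position(),env.read_moment(),env.read_time())
s=eyes.snapshot("side"); w=eyes.snapshot("wrist")
cv2.imwrite("pics/sw3.png",cv2.resize(np.hstack([cv2.resize(s["pixels"][200:305,210:350,::-1],(560,420)),w["pixels"][:,:,::-1]]),(800,300)))
```

```text
[ 0.11036857 -0.16272422 -0.97834051]
[-0.55371417  0.24283275 -0.10726029] [0.51144281 0.07684987 0.11924898]
0.11199999999999999 [-2.91155513  0.81941026  8.31472715] [0.51151331 0.07689988 0.11312128] [ 0.23596577  1.10178329 -0.04526986] 13.9583
```

Run:
```python
from plant import env,hand,kinematics,eyes
import numpy as np,cv2
from h import *
hand.ungrasp(); print(env.read_ft_force(),env.read_time())
p=env.read_position()
env.move_l([.5112,.0768,.20],speed=.12)
env.move_l([.42,.0,.34],speed=.35)
s=eyes.snapshot("top"); d=eyes.snapshot("side"); print(env.read_time())
for n,q in(("top",s),("side",d)):
    w=cloud(q).reshape(-1,3); w=w[~np.isnan(w[:,0])]
    for nm,b in dict(bar=(.44,.58,.055,.1,.123,.134),lbar=(.45,.57,-.02,.04,.117,.128),blk=(.45,.57,.04,.11,.050,.058)).items():
        p=w[(w>[b[0],b[2],b[4]]).all(1)&(w<[b[1],b[3],b[5]]).all(1)]
        if len(p)>5: print(n,nm,rect(p),"z",np.median(p[:,2]))
cv2.imwrite("pics/sw4.png",cv2.resize(np.hstack([cv2.resize(q["pixels"][a:a+105,b:b+140,::-1],(560,420)) for q,a,b in((d,200,210),(s,180,210))]),(800,300)))
```

```text
[-0.24142701 -0.43421457  0.69344739] 14.7667
16.425
side bar (array([511.9,  77.5]), array([89.2, 15.3]), 0.2, 164) z 0.12763605441986448
side lbar (array([512.9,   8.9]), array([89.2, 16.7]), 1.5, 147) z 0.12149363723924858
side blk (array([511.5,  75.3]), array([ 69.1, 106.9]), 89.8, 280) z 0.053883131623411434
```

View pics/sw4.png

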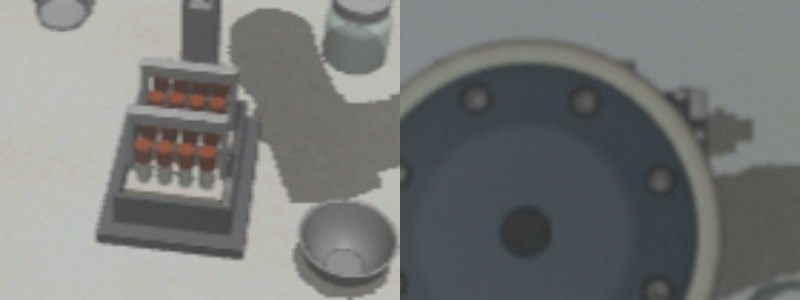

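Both racks stand upright in their bays in the side view. The new bar is at (185,112), 6 mm above the other as expected, and at 68.6 mm spacing, so it is seated. Next is the lid: grip the handle, lift it over the clamp, then lower.

Run:
```python
from plant import env,hand,kinematics,eyes
import numpy as np,cv2
x,y=.4565,-.362
env.move_ptp([x,y,.30],[180,0,-8.1])
env.move_l([x,y,.20],speed=.2); env.move_l([x,y,.151],speed=.1)
print(env.read_position(),env.read_ft_force(),env.read_time())
hand.close(60); print(env.read_gripper_width(),env.read_grasp_force(),env.read_ft_force(),env.read_time())
env.move_l([x,y,.18],speed=.08); env.sleep(.1); print(env.read_ft_force(),env.read_moment(),env.read_gripper_width())
env.move_l([x,y,.43],speed=.25)
env.move_l([.5115,.0422,.43],[180,0,.7],speed=.25); print(env.read_time())
env.move_l([.5115,.0422,.30],speed=.15); env.sleep(.3)
print(env.read_position(),env.read_tool_rot(),env.read_ft_force(),env.read_moment(),env.read_gripper_width(),env.read_time())
s=eyes.snapshot("side"); w=eyes.snapshot("wrist"); np.savez("side5.npz",**s); np.savez("wr5.npz",**w)
cv2.imwrite("pics/sw5.png",cv2.resize(np.hstack([cv2.resize(s["pixels"][130:287,180:390,::-1],(560,420)),w["pixels"][:,:,::-1]]),(800,300)))
```

```text
[ 0.45698251 -0.36241273  0.15201331] [-0.14900881 -0.14497494  0.24734011] 19.0833
0.012812861874499603 61.49821758270264 [ 0.27799695 -1.43689132  0.06452797] 19.7333
[ 0.52714347  0.06819141 -4.10867121] [0.03104351 0.00675133 0.02022267] 0.012910007083486712
23.2833
[0.51168618 0.04225065 0.30041115] [-1.79986084e+02 -4.56596731e-02  6.99713700e-01] [ 0.55809698 -0.12710404 -3.08661175] [-0.03387037  0.00348851  0.00869799] 0.012653336154676417 24.6
```

View pics/sw5.png

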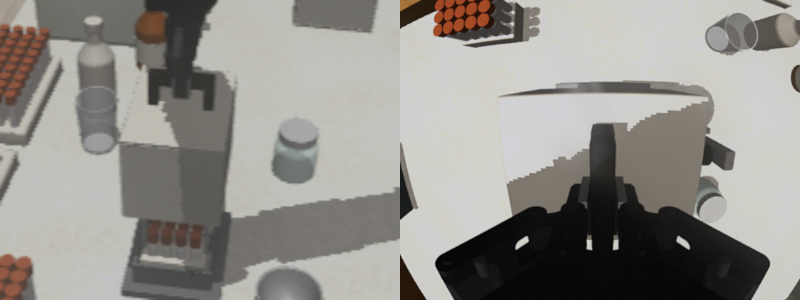

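The lid hangs level over the carrier in the side half (170,140), clear of the clamp, which is at (718,150) in the wrist half. I'll check its position against the carrier by depth, then lower it with force watch.

Run:
```python
from plant import env,hand,kinematics,eyes
import numpy as np,cv2
from h import *
w=cloud(dict(np.load("side5.npz"))).reshape(-1,3); w=w[~np.isnan(w[:,0])]
p=w[(w>[.42,-.06,.268]).all(1)&(w<[.6,.15,.278]).all(1)]; print(rect(p),np.median(p[:,2]))
print("expect side-camera centre about (512.4,43)")
x,y=.5115,.0422
f0=env.read_ft_force()
env.move_l([x,y,.21],speed=.12); env.sleep(.2); f=env.read_ft_force()-f0; print(f)
z=.21
while z>.1655 and f[2]<3 and np.hypot(*f[:2])<6:
    z-=.004 if z>.173 else .001
    env.move_l([x,y,z],speed=.05); env.sleep(.06); f=env.read_ft_force()-f0
print(z,f,env.read_position(),env.read_moment(),env.read_time())
```

```text
(array([513.2,  42.7]), array([124.3, 162.9]), 0.6, 1768) 0.27371039055199015
expect side-camera centre about (512.4,43)
[0.96792703 1.07960515 0.70341066]
0.16499999999999995 [-0.62347766 -0.22438623  9.68283292] [0.51172526 0.04189662 0.16592576] [-0.40235831  0.91954265 -0.00699033] 30.425
```

The lid seated at the expected height (TCP 0.166, contact 9.7 N). I'll release it and check, then push the clamp over from behind with closed fingers, tracing the arm's arc.

Run:
```python
from plant import env,hand,kinematics,eyes
import numpy as np,cv2
from h import *
hand.ungrasp(); env.move_l([.5115,.0422,.31],speed=.15)
X=.5132; hy,hz=-.0778,.162
env.move_ptp([X,hy-.034,.31],[180,0,-89.3]); hand.close(20)
s=eyes.snapshot("side")
w=cloud(s).reshape(-1,3); w=w[~np.isnan(w[:,0])]
p=w[(w>[.42,-.06,.134]).all(1)&(w<[.6,.15,.146]).all(1)]; print(rect(p),np.median(p[:,2]))
print(env.read_position(),env.read_tool_rot(),env.read_gripper_width(),env.read_time())
cv2.imwrite("pics/s6.png",cv2.resize(s["pixels"][110:267,180:390,::-1],(560,420)))
env.move_l([X,hy-.034,hz+.065+.008],speed=.15); f0=env.read_ft_force()
for th in (90,75,60,45,30,15,8):
    a=np.radians(th); Y=.065*np.cos(a)-.006*np.sin(a); Z=.065*np.sin(a)+.006*np.cos(a)
    env.move_l([X,hy+Y-.011,hz+Z+.008],speed=.06)
    f=env.read_ft_force()-f0; print(th,f.round(1),env.read_position().round(4))
    if np.linalg.norm(f)>35: print("stop"); break
s=eyes.snapshot("side"); print(env.read_time())
cv2.imwrite("pics/s7.png",cv2.resize(np.hstack([cv2.imread("pics/s6.png"),cv2.resize(s["pixels"][110:267,180:390,::-1],(560,420))]),(800,300)))
```

```text
(array([513. ,  42.7]), array([124.1, 160.8]), 0.7, 1795) 0.139323350986025
[ 0.51320946 -0.11181482  0.30999628] [-1.79999471e+02 -6.82203496e-04 -8.93001589e+01] 6.927655325435557e-05 34.2167
90 [-1.2 -0.1 -0.6] [ 0.5133 -0.0942  0.2352]
75 [-1.1 -0.6  0.1] [ 0.5132 -0.077   0.2341]
60 [-1.3 -0.4 -0.6] [ 0.5132 -0.0608  0.229 ]
45 [-1.7 -0.2  1.3] [ 0.513  -0.0466  0.2198]
30 [-2.2 -1.  -0.1] [ 0.5129 -0.0352  0.2072]
15 [-1.2 -0.6  0.2] [ 0.5128 -0.0274  0.192 ]
8 [-0.6  0.1  0.8] [ 0.5129 -0.0252  0.1845]
37.8
```

View pics/s7.png

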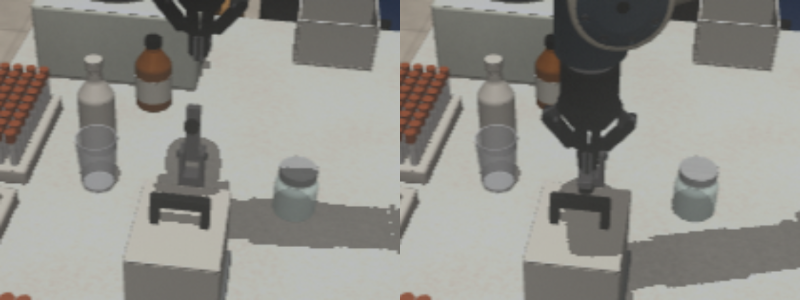

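The lid is fully down (top face at 0.139 m). The clamp arm has followed the fingertips and is nearly level, with its end at about (588,185). Now the last few millimetres down to firm pad contact.

Run:
```python
from plant import env,hand,kinematics,eyes
import numpy as np,cv2
from h import *
X,y,z=.5132,-.0244,.1835
f0=env.read_ft_force(); f=f0*0
while z>.170 and f[2]<14:
    z-=.001; env.move_l([X,y,z],speed=.03); env.sleep(.06); f=env.read_ft_force()-f0; print(round(z,4),f.round(1))
print(env.read_position(),env.read_time())
env.move_l([X,y,.26],speed=.15); env.move_l([.45,-.2,.34],speed=.3)
s=eyes.snapshot("side"); t=eyes.snapshot("top")
for q in(s,t):
    w=cloud(q).reshape(-1,3); w=w[~np.isnan(w[:,0])]
    p=w[(w>[.500,-.06,.15]).all(1)&(w<[.526,.01,.2]).all(1)]*1e3
    if len(p)>5: print(len(p),p[np.argsort(p[:,1])][::6,1:].round(0).tolist())
    p=w[(w>[.42,-.06,.134]).all(1)&(w<[.6,.15,.146]).all(1)]; print(rect(p),np.median(p[:,2]))
print(env.read_time())
cv2.imwrite("pics/s8.png",cv2.resize(np.hstack([cv2.resize(q["pixels"][a:a+157,b:b+210,::-1],(560,420)) for q,a,b in((s,110,180),(t,150,180))]),(800,300)))
```

```text
0.1825 [-0.1 -0.1 -0.8]
0.1815 [1.3 0.8 1. ]
0.1805 [-0.2  1.1  1.9]
0.1795 [1.1 0.6 0.5]
0.1785 [0.4 0.4 1.5]
0.1775 [0.2 0.3 1.2]
0.1765 [ 0.3  1.2 -0.2]
0.1755 [-1.5  0.8  3. ]
0.1745 [-3.6  2.3  8.7]
0.1735 [-5.7  4.2 14.3]
[ 0.51328617 -0.02443429  0.17561   ] 40.8833
144 [[-60.0, 167.0], [-58.0, 168.0], [-55.0, 167.0], [-52.0, 168.0], [-48.0, 165.0], [-45.0, 165.0], [-40.0, 167.0], [-38.0, 166.0], [-34.0, 167.0], [-31.0, 170.0], [-29.0, 168.0], [-26.0, 166.0], [-22.0, 168.0], [-19.0, 166.0], [-17.0, 165.0], [-13.0, 167.0], [-10.0, 162.0], [-7.0, 168.0], [-4.0, 167.0], [-2.0, 162.0], [1.0, 167.0], [2.0, 157.0], [3.0, 169.0], [5.0, 166.0]]
(array([513.1,  42.6]), array([124.2, 160.8]), 0.7, 1757) 0.1393630527972202
(array([510. , 107.4]), array([124. ,  28.1]), 1.7, 648) 0.13999283709464366
42.5333
```

View pics/s8.png

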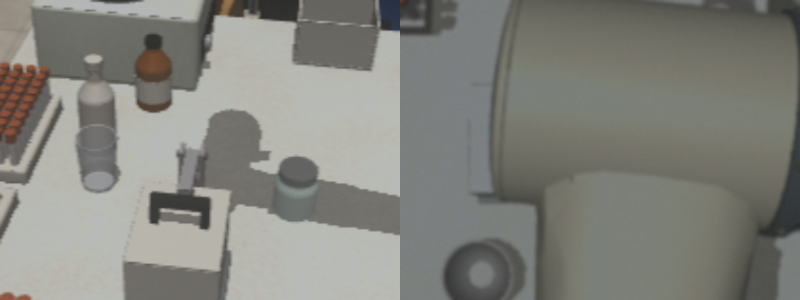

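The clamp arm lies level on the lid: its top face is at 0.167 m along its whole length, as at angle 0. The pad took 14 N of contact, and the lid is still at 0.139 m. The robot is clear, so I'm handing in.

```bash
python3 -c "
from plant import env
print(env.finish_job())"
```

```text
the job is handed in; nothing more can be done
None
```

The job is handed in at about 42.5 s: the rack stands on the cold plate, the lid is fully down, and the clamp pad rests on the lid; the clamp started upright and clear, so I did not swing it back first.

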